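# Load a two-capsule coffee machine and hold its brew lever

### The arm

A 7-joint arm with a two-finger parallel gripper is mounted at the origin on a cart in front of the work surface, level with it; the furniture and walls round the work are solid. World frame = base frame: x ahead of the robot, y to its left, z up, the work surface at z = 0. Lengths are in mm, angles in rad, forces in N, time in s.
With the tool pointing down it reaches from about 400 to 875 mm from the base axis. Payload 4.4 kg.
Tool frame: the origin (TCP) lies midway between the tips of the shut fingers; the grasp point (between the pads) lies 19 mm behind it; z points along the fingers, y is the line along which they close (so a half turn about z gives the same grasp; the last joint's range is limited). The gripper opens to 85 mm and grips with 20 to 120 N. Pads are 22 mm wide; open, the fingers measure 114 mm over their backs; the gripper's body (76 mm by 85 mm) begins 54 mm behind the grasp point. The pads swing forward as they close: fully open they stand 13 mm farther back than shut.
Start: joints at [-0.066, 0.628, 0.038, 1.517, -0.027, 0.996, -0.02], TCP at [650.014, 0.027, 231.313] pointing down, gripper open.
Joint ranges: [-3.06, 3.06], [-0.37, 2.12], [-1.25, 1.32], [0.18, 2.47], [-1.1, 4.24], [0.23, 1.98], [-2.94, 2.94]. Speed limits (rad/s): [2.57, 2.57, 3.14, 3.14, 3.14, 3.14, 3.14].

### API

Orientations are given as [roll, pitch, yaw] about the fixed x, y, z axes, in that order (R = Rz(yaw) Ry(pitch) Rx(roll)).
In Python, from cell import readout, optics, order gives the robot as it stands.
- The arm moves only by the shell command python3 -m jog 'ROWS'. ROWS is a JSON object of lists of equal length, an entry for each row: "claw": the opening, from 0 (shut) to 1 (fully open); "xyz": the shift along the tool's x, y, z each as a share of 0.1 m, from -1 to 1, a list of three; "twist": the turn, a rotation vector about the tool's x, y, z each as a share of 180 degrees, from -1 to 1, a list of three. A call has 1 to 12 rows; each row shifts and turns the commanded pose from where the row before left it, along the tool's axes as they then stand; what a row does not reach is not made up. A row lasts 1/8 s, in which the tool goes at most 62.5 mm and 10.7 degrees, less where a joint would pass 70% of its speed; a pose out of reach is approached as far as the arm can. A call with a number of a shift or a turn outside -1 to 1 is refused whole. A call with a gripper value outside its range is refused whole. The fingers move at their own pace and stop on an object; the grip force is fixed at half the most. Time passes only in rows, so rows that do not move let the fingers close. It gives the time, the measured TCP pose, the force, the opening and the grip force at its end, in the units of the state.
- readout.read_state(): the state, without advancing time (a new reading comes with each control period).
- optics.get_image(name): name is "scene" or "side" or "wrist"; returns a dict with "color" (384x512x3 uint8, red, green, blue), "fovy" (degrees; the focal length in pixels is half the picture's height over the tangent of half this angle, whatever the lens; pixels are square), "cx", "cy" (the principal point, pixels), "view" (4x4, takes a point from world to camera coordinates). Camera axes: x right, y up, looking along -z (the intrinsics and any distortion apply to the point x, -y, -z); pixel columns grow to the right and rows downward; lengths in mm; the calibration is good to about 2 mm. A picture is of the moment at which its call begins. There is no depth.
- order.finish_job(): hands the job in; it is judged then, once.
Trained networks look in the newest picture that a camera, given by its name, has taken for a name from the list of things; names that differ only in an ending like _2 or _b are one class to them, and where a whole thing is asked for, a point or a joint stands for the part that bears it (a point fixed in the world has none). Each returns a list of dicts, best first, with "score" (0 to 1); they miss things now and then, are a little off and sometimes report something else, mostly with a low value. They report only what shows in the picture. A call takes as long as a camera call. They do not tell look-alikes from the thing itself.
- optics.boxes_of(camera, label): "rect" ([left, top, width, height] in pixels, round what is visible of it).
The state is a dict: "clock": time; "qpos": joint angles; "qd": joint speeds; "tau": joint torques, N m; "eef_pos": TCP position; "tool_rot": TCP orientation; "force": force on the tool from outside, world axes, zero at the start; "torque": the same for the moment, N m; "width": finger opening in mm; "gripper_force": force on a finger pad.
Only numpy, scipy, OpenCV 4.12 (cv2) and the standard library are available. Lean on these libraries where they do the work, as an engineer would, in place of code of your own. Each camera call takes 0.05 s, during which the arm holds its last target. There are 200 camera calls.

### The job

Load the coffee machine for a cappuccino: first set the tall capsule upright, fully home, in the well marked with one dot, then the short capsule likewise in the well marked with two dots. Only then press the brew lever down with the closed fingers until it is level, half way through its swing, never down to its end stop, and finish while still holding it there, because it springs back when let go. Leave the cup, the teaspoon and the jars where they are.

Things in the scene. Friction and masses are not known exactly. Their poses are not given: they have to be found in the camera images.
- coffee_machine: Fixed coffee machine: grey body, flat steel top at z = 120 mm, spanning x -60..70, y -130..120 mm. Origin at worktop level; x runs from its front to its back, z up. A black drip tray (16 mm high) reaches to x = -132, a spout above it (z 93..115) to x = -98. Two wells in the top at x = 0, y = 70 and -5 mm; either may be the one-dot well. Brew lever at y = -95, the robot's right.
- plate_one_dot: White plate 18 x 40 x 2 mm with ONE black raised dot (10 mm wide, up to 4 mm above the steel top), fixed on the machine's top; the well it marks is 50 mm behind it (+x of the machine). Origin under its centre, axes as the machine's.
- plate_two_dots: The same plate with TWO black raised dots side by side, in front of the other well.
- well_one_dot (a point): Centre of the mouth of the one-dot well, level with the steel top (z = 120 mm). The well is a round blind hole, 43 mm in diameter, 25 mm deep, its rim chamfered by 2 mm; axes as the machine's.
- well_two_dots (a point): Centre of the mouth of the two-dot well, of the same size; the two wells are 75 mm apart.
- tall_capsule: Loose tall coffee capsule: grey upright cylinder 40 mm in diameter and 70 mm high with a metal lid and a 4 mm chamfer round its foot, about 60 g. Origin at the centre of its underside, z up. In a well it stands 45 mm above the steel top.
- short_capsule: Loose short milk capsule: the same but 50 mm high; in a well it stands 25 mm above the steel top. Origin at the centre of its underside, z up.
- brew_lever (a joint): Swing of the spring-loaded brew lever in rad: 0 at rest, where it slopes up towards the robot by 0.20; grows as the pad is pressed down; 0.20 = level (half way); 0.40 = end stop. At the pad the spring takes about 1.5 N to start, 6 N to hold level, 10 N near the stop; let go, it springs back to 0.
- lever_pad (a point): Centre of the top face of the lever's black thumb pad (44 x 38 mm), where to press down; 90 mm in front of the lever's hinge, which is 136 mm above the worktop. This point is at about z = 160 mm at rest, 142 mm with the lever level, 124 mm at the end stop; it moves 3 mm at most horizontally.
- small_cup: Small sand-coloured cup, 47 mm wide, 62 mm high, standing loose on the drip tray below the spout: leave alone. Origin at the centre of its underside.
- teaspoon: Steel teaspoon, 138 mm long, lying loose on the worktop in front of the machine: leave alone. Origin at its centre.
- spice_jar: Spice jar with black cap, 41 mm wide, 105 mm high, standing loose to the front right of the machine: leave alone. Origin at the centre of its underside.
- coffee_jar: Round jar with red lid, 81 mm wide, 145 mm high, standing loose to the right of the machine by the sink: leave alone. Origin at the centre of its underside.
There are look-alikes about, which are no part of the job. Leave any orange look-alike of the short_capsule alone.

How it is judged:
By the outcome, as a careful person would: the job done as asked, in the order asked, and still so for the second after the job is handed in, while the arm keeps its last pose, push and grip.
It also fails if it takes over 67 s, if anything falls off the work surface, if the arm or the gripper's body presses on something with over 40 N, if the wrist force passes 120 N, or if a joint passes its speed limit or range.

## Working session

There is one attempt and no reset: what is moved stays moved. The work goes in short steps, Python scripts to look and compute and a shell command to move; the robot and the scene stay as the last step left them, time stands still between calls to the robot, and variables do not carry over. Pictures are saved under pics/ and viewed, at most 10 in all, crops included, and the job is handed in when it is done.

```bash
mkdir -p pics; ls; python3 - <<'E'
from cell import readout, optics
import cv2,numpy as np
s=readout.read_state();print({k:np.round(v,3).tolist() for k,v in s.items()})
ims={}
for c in("scene","side","wrist"):
    r=optics.get_image(c);ims[c]=r
    cv2.imwrite(f"pics/{c}0.png",r["color"][:,:,::-1]);print(c,{k:v for k,v in r.items() if k not in("color","view")},np.round(r["view"],3).tolist())
    for l in("coffee_machine","plate_one_dot","plate_two_dots","tall_capsule","short_capsule","brew_lever","lever_pad","small_cup","spice_jar","coffee_jar","teaspoon"):
        if c=="wrist" and l in("small_cup","spice_jar","coffee_jar"):continue
        print(c,l,[(round(d["score"],2),np.round(d["rect"],1).tolist()) for d in optics.boxes_of(c,l)[:3]])
E
```

```text
pics
{'clock': 0.0, 'qpos': [-0.066, 0.629, 0.038, 1.518, -0.027, 0.996, -0.02], 'qd': [-0.002, 0.0, 0.002, 0.003, -0.0, -0.0, 0.0], 'tau': [-0.001, -56.341, 1.226, -19.345, 0.011, 0.011, -0.0], 'eef_pos': [649.372, 0.029, 230.387], 'tool_rot': [-3.14, 0.0, 1.571], 'force': [-0.537, -0.062, 0.744], 'torque': [0.002, -0.014, 0.055], 'gripper_force': 0.0, 'width': 85.638}
scene {'fovy': 42.745553797082195, 'cx': 259.63443040194886, 'cy': 192.95949766347547} [[0.806, -0.591, 0.003, -445.655], [0.417, 0.572, 0.706, -285.685], [-0.419, -0.568, 0.708, -1015.025], [0.0, 0.0, 0.0, 1.0]]
scene coffee_machine [(0.81, [218.4, 125.0, 116.6, 100.7]), (0.39, [266.8, 171.7, 35.7, 21.5])]
scene plate_one_dot []
scene plate_two_dots []
scene tall_capsule [(0.93, [141.1, 150.6, 21.2, 26.7]), (0.72, [254.9, 164.1, 14.2, 9.0]), (0.43, [212.2, 125.5, 122.7, 99.4])]
scene short_capsule [(0.95, [303.6, 267.1, 18.1, 27.1]), (0.83, [259.5, 302.5, 21.0, 32.5]), (0.72, [167.9, 229.7, 58.6, 17.6])]
scene brew_lever [(0.56, [265.0, 172.6, 37.4, 20.9]), (0.53, [144.8, 149.5, 13.8, 28.1])]
scene lever_pad [(0.69, 
[... 1193 characters left out ...]
27.9, 39.7, 5.7])]
wrist {'fovy': 70.61329922442576, 'cx': 251.74549050017757, 'cy': 188.4726931759725} [[1.0, -0.001, 0.0, -650.006], [0.001, 0.962, -0.273, 35.294], [0.0, 0.273, 0.962, -379.203], [0.0, 0.0, 0.0, 1.0]]
wrist coffee_machine [(0.7, [112.2, 0.0, 207.4, 268.7])]
wrist plate_one_dot [(0.83, [143.5, 43.4, 35.5, 51.8])]
wrist plate_two_dots [(0.64, [163.2, 129.6, 34.1, 48.9])]
wrist tall_capsule []
wrist short_capsule [(0.96, [157.1, 261.7, 31.0, 36.8]), (0.91, [161.8, 295.3, 23.2, 31.5]), (0.61, [141.1, 41.5, 33.7, 54.9])]
wrist brew_lever [(0.88, [111.7, 233.2, 133.6, 37.3])]
wrist lever_pad [(0.61, [108.8, 229.7, 138.5, 38.8])]
wrist teaspoon [(0.81, [4.8, 124.1, 107.5, 37.9])]
```

```bash
python3 - <<'E'
import cv2,numpy as np
a=cv2.imread("pics/scene0.png")[110:350,120:400];cv2.imwrite("pics/sc.png",cv2.resize(a,(700,600),interpolation=cv2.INTER_CUBIC))
a=cv2.imread("pics/side0.png")[140:320,190:400];cv2.imwrite("pics/sd.png",cv2.resize(a,(700,600),interpolation=cv2.INTER_CUBIC))
a=cv2.imread("pics/wrist0.png");cv2.imwrite("pics/wr.png",cv2.resize(a,(800,600),interpolation=cv2.INTER_CUBIC))
E
```

```text
(no output)
```

View pics/sc.png

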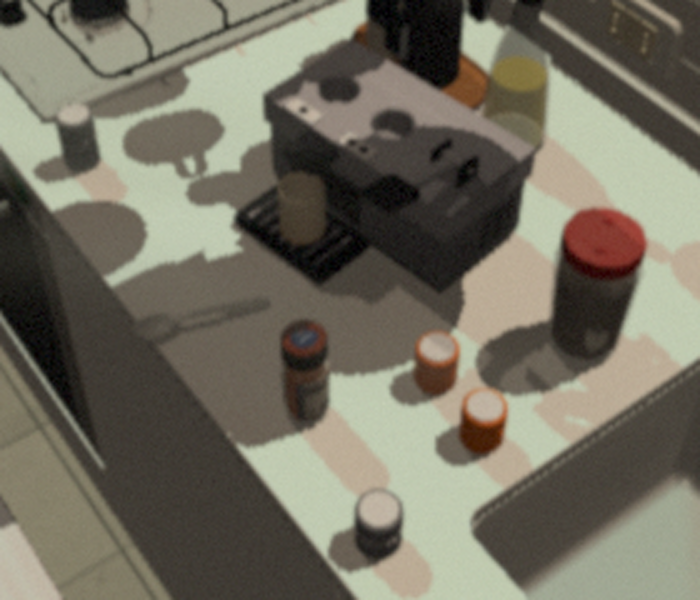

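View pics/sd.png

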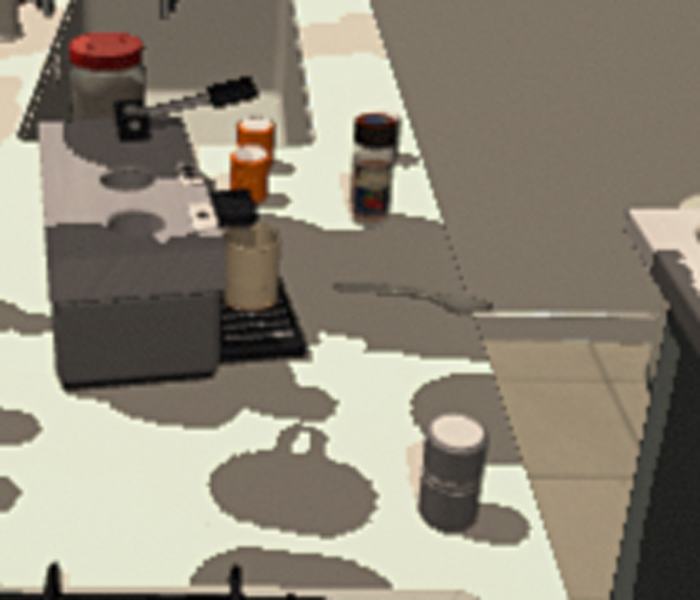

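View pics/wr.png

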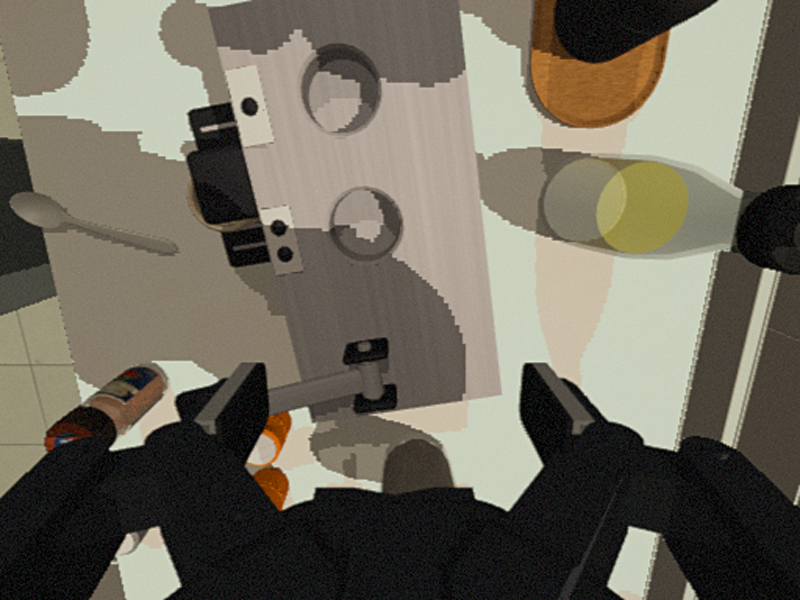

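The scene picture shows two grey capsules, at about (151,164) on the left and (270,318) near the front. The two orange look-alikes at (295,255) and (313,280) get left alone. In the wrist picture, the one-dot well is at about (218,58) and the two-dot well at (234,143).

```bash
cat > h.py <<'E'
import numpy as np,cv2
from scipy.optimize import least_squares
from cell import readout, optics
def proj(r,P):
    P=np.atleast_2d(P).astype(float);V=r["view"];c=P@V[:3,:3].T+V[:3,3]
    f=192/np.tan(np.radians(r["fovy"]/2));return np.c_[r["cx"]+f*c[:,0]/-c[:,2],r["cy"]-f*c[:,1]/-c[:,2]]
def unproj(r,px,z):
    f=192/np.tan(np.radians(r["fovy"]/2));V=np.array(r["view"]);R=V[:3,:3];C=-R.T@V[:3,3]
    px=np.atleast_2d(px);d=np.c_[(px[:,0]-r["cx"])/f,-(px[:,1]-r["cy"])/f,-np.ones(len(px))]@R
    return C+d*((z-C[2])/d[:,2])[:,None]
a=np.linspace(0,2*np.pi,72)
def cyl(x,y,h,rad=20,z0=0):
    return np.vstack([np.c_[x+q*np.cos(a),y+q*np.sin(a),0*a+z] for q,z in((rad-4,z0),(rad,z0+4),(rad,z0+h))])
def box(p):return np.r_[p.min(0),p.max(0)]
def fit(obs,h,x0,rad=20,z0=0):
    return least_squares(lambda v:np.concatenate([box(proj(r,cyl(v[0],v[1],h,rad,z0)))-b for r,b in obs]),x0)
E
cat > a.py <<'E'
from h import *
I={c:optics.get_image(c) for c in("scene","side","wrist")}
def bx(c,l,near):
    L=[d["rect"] for d in optics.boxes_of(c,l)];L=[np.r_[q[:2],q[0]+q[2],q[1]+q[3]] for q in L]
    L=[q for q in L if np.hypot(*((q[:2]+q[2:])/2-near))<12];return L[0] if L else None
for n,l,o,x0 in(("left","tall_capsule",(("scene",(151,164)),("side",(326,283))),(480,230)),("near","short_capsule",(("scene",(270,318)),),(480,-300)),("orangeA","short_capsule",(("scene",(312.6,280.6)),),(550,-220))):
    obs=[(I[c],bx(c,l,nr)) for c,nr in o];obs=[q for q in obs if q[1] is not None]
    for h in(50,70):
        s=fit(obs,h,x0);print(n,h,s.x.round(1),s.fun.round(1))
w=I["wrist"];k=lambda L:(np.array(L)-0.0)*0.64-0.18
print("wells",unproj(w,k([(341,90),(366,223)]),120).round(1).tolist())
print("dots1,2,2",unproj(w,k([(249,106),(278,228),(285,254)]),124).round(1).tolist())
print("plate corners 1",unproj(w,k([(227,72),(254,65),(273,138),(243,147)]),122).round(1).tolist())
print("corners BR,FL",unproj(w,k([(501,395),(210,8)]),120).round(1).tolist())
print("hinge",unproj(w,k([(372,378)]),136).round(1).tolist())
s=I["scene"];d=I["side"]
c=np.array
for n,g in(("scene",lambda p:c(p)*0.4+[120,110]-.3),("side",lambda p:c(p)*0.3+[190,140]-.35)):
    pts=dict(scene=[(340,89),(394,123)],side=[(137,222),(125,180)])[n]
    print(n,"wells",unproj(I[n],g(pts),120).round(1).tolist())
    print(n,"pad",unproj(I[n],g([dict(scene=(394,190),side=(233,89))[n]]),158).round(1).tolist())
E
python3 a.py
```

```text
left 50 [404.7 298.2] [-0.   7.3 -2.1 -2.  -0.7  6.5 -2.4 -3. ]
left 70 [405.2 300.6] [-1.5  1.1 -2.3 -2.5 -0.8 -0.2 -1.4 -2.2]
near 50 [ 387.5 -266.6] [-1.1  1.3  1.1 -1.3]
near 70 [ 383.6 -271.2] [-1.3 -1.5  1.3  1.4]
orangeA 50 [ 516.9 -246.5] [-1.5 -0.9  1.4  0.8]
orangeA 70 [ 511.4 -251.3] [-2.  -3.8  1.9  3.6]
wells [[621.2, 113.8, 120.0], [633.6, 41.4, 120.0]]
dots1,2,2 [[571.1, 105.2, 124.0], [582.0, 38.9, 124.0], [585.0, 23.4, 124.0]]
plate corners 1 [[560.2, 122.4, 122.0], [575.1, 125.8, 122.0], [582.4, 88.9, 122.0], [565.1, 84.1, 122.0]]
corners BR,FL [[721.8, -72.9, 120.0], [553.9, 153.1, 120.0]]
hinge [[636.5, -52.2, 136.0]]
scene wells [[621.3, 111.3, 120.0], [633.6, 37.0, 120.0]]
scene pad [[550.6, -68.6, 158.0]]
side wells [[619.9, 113.7, 120.0], [634.5, 42.3, 120.0]]
side pad [[547.6, -64.0, 158.0]]
```

```bash
python3 - <<'E'
from h import *
r=optics.get_image("scene")
for l,rad,h in(("spice_jar",20.5,105),("coffee_jar",40.5,145)):
    q=optics.boxes_of("scene",l)[0]["rect"];s=fit([(r,np.r_[q[:2],q[0]+q[2],q[1]+q[3]])],h,(480,-200),rad);print(l,s.x.round(),s.fun.round(1))
a=r["color"][250:345,225:345,::-1];cv2.imwrite("pics/near.png",cv2.resize(a,(720,570),interpolation=cv2.INTER_CUBIC))
E
python3 -m jog '{"claw":[1,1,1,1,1,1,1,1,1,1],"xyz":[[0.375,-0.305,0],[0.375,-0.305,0],[0.375,-0.305,0],[0.375,-0.305,0],[0.375,-0.305,0],[0.375,-0.305,0],[0.375,-0.305,0],[0.375,-0.305,0.3],[0,0,0],[0,0,0]],"twist":[[0,0,0],[0,0,0],[0,0,0],[0,0,0],[0,0,0],[0,0,0],[0,0,0],[0,0,0],[0,0,0],[0,0,0]]}'
python3 - <<'E'
from h import *
w=optics.get_image("wrist");cv2.imwrite("pics/w1.png",w["color"][:,:,::-1])
for d in optics.boxes_of("wrist","tall_capsule"):
    q=d["rect"];b=np.r_[q[:2],q[0]+q[2],q[1]+q[3]];s=fit([(w,b)],70,(405,300));print(d["score"],np.round(q),s.x.round(1),s.fun.round(1))
E
```

```text
spice_jar [ 414. -123.] [ 1.7 -1.5 -1.8  1.5]
coffee_jar [ 673. -213.] [-2.3 -1.6  2.1  1.2]
clock: 3.4
eef_pos: [406.5, 299.7, 201.5]
tool_rot: [3.141, 0.0, 1.571]
force: [0.3, -0.7, 0.6]
width: 85.5
gripper_force: 0.0
0.93 [230. 155.  37.  50.] [402.9 294.4] [-0.4  1.7  0.4 -1.5]
```

View pics/near.png

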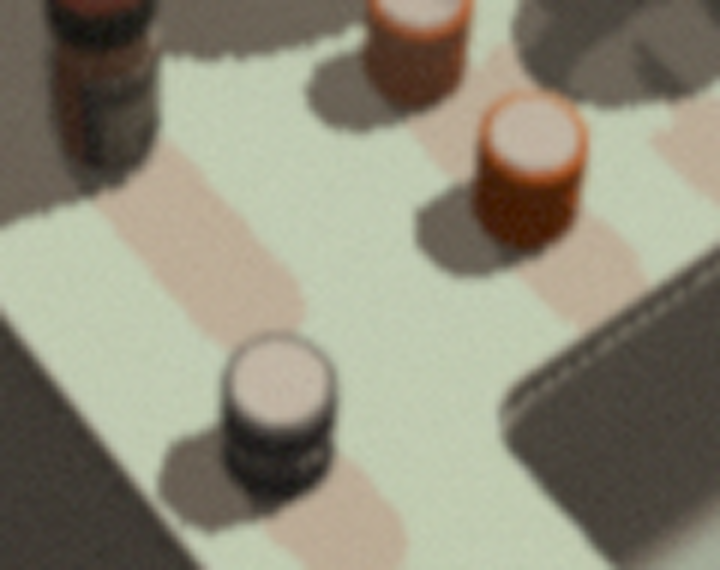

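View pics/w1.png

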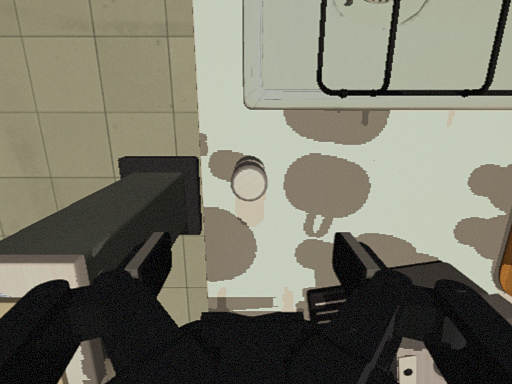

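The near capsule at scene (270,318) is grey and as short as the orange ones, so it is the short one. In the wrist view, the tall capsule's lid is centred at about (249,183). Measuring that lid at z = 70.

```bash
python3 - <<'E'
from h import *
w=optics.get_image("wrist");g=w["color"].astype(int)
sub=g[150:215,220:280];print(g[183,225:275:3].tolist(), g[155:212:3,249].tolist())
print(unproj(w,[(249,183),(249,185)],70).round(1), proj(w,[readout.read_state()["eef_pos"]]))
s=optics.get_image("scene");print(unproj(s,[(151,156.5)],70).round(1))
d=optics.get_image("side");print(unproj(d,[(327,270.5)],70).round(1))
E
```

```text
[[196, 201, 186], [202, 209, 193], [106, 98, 88], [201, 196, 179], [200, 192, 174], [198, 193, 177], [197, 191, 174], [198, 189, 172], [198, 191, 174], [198, 196, 178], [198, 191, 175], [199, 194, 178], [198, 194, 176], [139, 133, 120], [194, 200, 186], [197, 203, 187], [197, 205, 189]] [[96, 91, 78], [56, 53, 46], [74, 70, 61], [60, 56, 54], [132, 122, 108], [200, 196, 178], [198, 196, 179], [198, 194, 175], [198, 195, 176], [198, 189, 171], [199, 194, 179], [198, 194, 173], [199, 189, 173], [199, 193, 179], [203, 202, 184], [132, 123, 111], [199, 191, 169], [201, 192, 172], [198, 189, 167]]
[[404.7 296.1  70. ]
 [404.7 293.9  70. ]] [[251.79115513 235.88352765]]
[[405.5 285.8  70. ]]
[[403.8 301.2  70. ]]
```

```bash
python3 -m jog '{"claw":[1,1,1,1,1,1,0,0,0,0,0,0],"xyz":[[-0.027,-0.025,0.4],[0,0,0.4],[0,0,0.4],[0,0,0.3],[0,0,0.175],[0,0,0],[0,0,0],[0,0,0],[0,0,0],[0,0,0],[0,0,0],[0,0,0]],"twist":[[0,0,0],[0,0,0],[0,0,0],[0,0,0],[0,0,0],[0,0,0],[0,0,0],[0,0,0],[0,0,0],[0,0,0],[0,0,0],[0,0,0]]}'
```

```text
clock: 5.15
eef_pos: [404.0, 297.7, 34.9]
tool_rot: [3.14, -0.001, 1.571]
force: [-0.4, -0.3, 5.7]
width: 38.6
gripper_force: 59.7
```

```bash
python3 -m jog '{"claw":[0,0,0,0,0,0,0,0,0,0,0,0],"xyz":[[0,0,-0.5],[0,0,-0.5],[0,0,-0.5],[0,0,-0.4],[-0.35,0.31,0],[-0.35,0.31,0],[-0.35,0.31,0],[-0.35,0.31,0],[-0.35,0.31,0],[-0.35,0.31,0],[-0.35,0.31,0],[0,0,0]],"twist":[[0,0,0],[0,0,0],[0,0,0],[0,0,0],[0,0,0],[0,0,0],[0,0,0],[0,0,0],[0,0,0],[0,0,0],[0,0,0],[0,0,0]]}'
python3 - <<'E'
from h import *
w=optics.get_image("wrist");np.save("w2.npy",w,allow_pickle=True);cv2.imwrite("pics/w2.png",cv2.resize(w["color"][:,:,::-1],(800,600)));s=readout.read_state();print(s["eef_pos"],s["width"],proj(w,[s["eef_pos"]]))
E
```

```text
clock: 6.65
eef_pos: [622.4, 47.1, 223.9]
tool_rot: [3.14, 0.003, 1.564]
force: [-1.1, 0.7, -0.3]
width: 38.7
gripper_force: 60.5
[620.81015247  50.26033739 223.75604635] 38.808432332712215 [[249.06533264 230.78276351]]
```

View pics/w2.png

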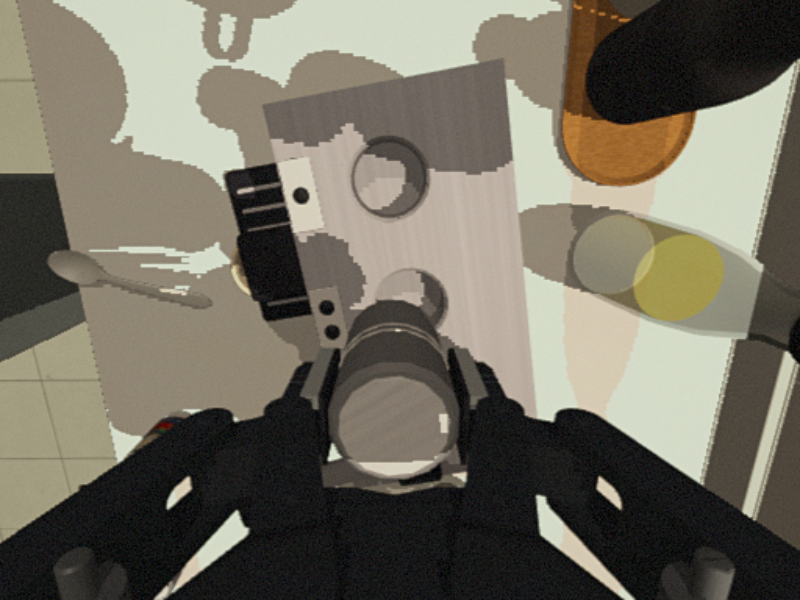

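The wrist view shows the one-dot well at about (249,114) and the held capsule upright, with its lid at about (253,271). I'll refine both with a circle-edge fit.

```bash
cat >> h.py <<'E'
def circ(r,x,y,z,rad,part=None,span=12,n=180):
    """best centre of circle of radius rad at height z near x,y by signed-free radial gradient"""
    g=cv2.GaussianBlur(cv2.cvtColor(r["color"],cv2.COLOR_RGB2GRAY),(0,0),0.8).astype(np.float32)
    t=np.linspace(0,2*np.pi,n,endpoint=False)
    if part is not None:t=t[part(t)]
    U=np.c_[np.cos(t),np.sin(t),0*t]
    def samp(c,q):
        p=proj(r,np.r_[c,z]+q*U).astype(np.float32);return cv2.remap(g,p[:,:1],p[:,1:],cv2.INTER_LINEAR).ravel()
    def sc(c,q):return np.mean(np.minimum(abs(samp(c,q+1)-samp(c,q-1)),40))
    best=max((sc((x+i,y+j),rad+k),x+i,y+j,rad+k) for i in np.arange(-span,span+1) for j in np.arange(-span,span+1) for k in(-1,0,1))
    return np.round(best,1)
E
python3 - <<'E'
from h import *
w=optics.get_image("wrist");s=readout.read_state();e=s["eef_pos"];print(e,s["tool_rot"],s["qd"].round(3) if hasattr(s["qd"],"round") else s["qd"])
p=unproj(w,[(249.5,113.7)],120)[0];print(p)
for R in(21.5,23.5):print("well1",R,circ(w,p[0],p[1],120,R))
z=e[2]-34.9+70
p=unproj(w,[(252.6,271)],z)[0];print("lid by eye",p,p[:2]-e[:2])
for R in(17,20):print("lid",R,circ(w,p[0],p[1],z,R))
d=optics.get_image("side");
for R in(21.5,23.5):print("side well1",R,circ(d,p[0],112,120,R),circ(d,634,41,120,R))
E
```

```text
[619.99214729  52.3106416  223.71614329] [-3.14073708e+00 -5.87715037e-04  1.56992815e+00] [-0.029 -0.009 -0.024  0.017 -0.004 -0.001  0.   ]
[619.10858102 117.46312942 120.        ]
well1 21.5 [ 35.8 621.1 114.5  22.5]
well1 23.5 [ 35.8 621.1 114.5  22.5]
lid by eye [621.17217215  49.71276728 258.81614329] [ 1.18002486 -2.59787432]
lid 17 [ 38.  620.2  47.7  17. ]
lid 20 [ 32.4 621.2  50.7  19. ]
side well1 21.5 [ 11.7 621.2 116.   21.5] [ 12.3 633.   40.   22.5]
side well1 23.5 [ 11.2 621.2 116.   22.5] [ 12.3 633.   40.   22.5]
```

```bash
python3 -m jog '{"claw":[0,0],"xyz":[[0,0,0],[0,0,0]],"twist":[[0,0,0],[0,0,0]]}'
python3 - <<'E'
from h import *
for i in range(2):
    w=optics.get_image("wrist");e=readout.read_state()["eef_pos"];print(e)
    for R in(21.5,23.5):print("well1",R,circ(w,620,115,120,R,span=5))
    for R in(18,19,20):print("lid",circ(w,e[0],e[1],e[2]+35.1,R,span=6))
g=cv2.cvtColor(w["color"],cv2.COLOR_RGB2GRAY)
p=proj(w,[(e[0],e[1],e[2]+35.1)])[0].round().astype(int);print(p,g[p[1],p[0]-48:p[0]+49].tolist());print(g[p[1]-45:p[1]+50,p[0]].tolist())
E
```

```text
clock: 7.05
eef_pos: [620.1, 53.5, 224.0]
tool_rot: [-3.142, -0.0, 1.573]
force: [-0.2, 0.1, -1.2]
width: 38.5
gripper_force: 60.5
[620.20449397  53.25683262 224.05164216]
well1 21.5 [ 36.2 621.  114.   22.5]
well1 23.5 [ 36.2 621.  114.   22.5]
lid [ 37.  620.2  51.3  17. ]
lid [ 32.6 620.2  53.3  19. ]
lid [ 32.6 620.2  53.3  19. ]
[620.28592753  53.03541482 223.97685043]
well1 21.5 [ 36.2 621.  114.   22.5]
well1 23.5 [ 36.2 621.  114.   22.5]
lid [ 36.8 620.3  50.   17. ]
lid [ 32.3 620.3  53.   19. ]
lid [ 32.3 620.3  53.   19. ]
[252 270] [0, 13, 23, 30, 15, 14, 47, 62, 68, 71, 67, 73, 73, 112, 117, 121, 118, 123, 122, 125, 124, 127, 125, 125, 125, 118, 123, 119, 122, 118, 121, 120, 125, 120, 126, 125, 125, 124, 128, 122, 123, 122, 124, 119, 125, 117, 119, 119, 123, 121, 118, 116, 123, 120, 122, 122, 121, 122, 125, 124, 121, 125, 124, 125, 122, 123, 124, 121, 121, 122, 120, 120, 120, 124, 123, 118, 129, 198, 211, 210, 214, 212, 165, 123, 87, 76, 71, 66, 67, 52, 18, 11, 26, 17, 39, 38, 26]
[61, 55, 60, 63, 58, 60, 59, 78, 85, 84, 84, 80, 80, 72, 73, 74, 120, 141, 125, 125, 125, 126, 118, 121, 119, 118, 121, 119, 124, 127, 128, 125, 124, 121, 123, 122, 126, 125, 126, 125, 124, 119, 118, 123, 122, 123, 118, 120, 118, 122, 122, 122, 121, 125, 124, 125, 117, 120, 122, 120, 118, 117, 122, 120, 121, 122, 119, 121, 117, 117, 135, 213, 210, 209, 208, 208, 208, 210, 212, 147, 137, 88, 73, 66, 66, 73, 65, 65, 95, 102, 144, 92, 20, 25, 21]
```

```bash
python3 -m jog '{"claw":[0,0,0,0,0,0,0],"xyz":[[0.31,0.008,0],[0.3,0,0],[0,0,0.3],[0,0,0.3],[0,0,0.1],[0,0,0],[0,0,0]],"twist":[[0,0,0],[0,0,0],[0,0,0],[0,0,0],[0,0,0],[0,0,0],[0,0,0]]}'
python3 -m jog '{"claw":[0,0,0,0,0],"xyz":[[0,0,0.08],[0,0,0.08],[0,0,0.08],[0,0,0],[0,0,0]],"twist":[[0,0,0],[0,0,0],[0,0,0],[0,0,0],[0,0,0]]}'
```

```text
clock: 8.02
eef_pos: [622.3, 113.4, 155.1]
tool_rot: [3.139, -0.001, 1.571]
force: [-0.4, -0.4, -0.6]
width: 38.8
gripper_force: 60.5
clock: 8.65
eef_pos: [620.9, 113.9, 129.7]
tool_rot: [-3.141, -0.001, 1.571]
force: [-2.7, 1.8, 2.8]
width: 38.5
gripper_force: 61.7
```

```bash
python3 -m jog '{"claw":[0,0],"xyz":[[0,0,0.03],[0,0,0]],"twist":[[0,0,0],[0,0,0]]}'
python3 -m jog '{"claw":[0.62,0.62,0.62,0.62,0.62,0.62],"xyz":[[0,0,0],[0,0,0],[0,0,0],[0,0,-0.3],[0,0,-0.5],[0,0,-0.3]],"twist":[[0,0,0],[0,0,0],[0,0,0],[0,0,0],[0,0,0],[0,0,0]]}'
```

```text
clock: 8.9
eef_pos: [621.0, 114.0, 129.6]
tool_rot: [-3.142, -0.001, 1.571]
force: [-8.9, 1.6, 21.5]
width: 38.6
gripper_force: 63.8
clock: 9.65
eef_pos: [622.4, 113.2, 238.8]
tool_rot: [3.139, -0.0, 1.571]
force: [1.5, 0.6, -0.5]
width: 52.7
gripper_force: 0.0
```

```bash
python3 -m jog '{"claw":[1,1,1,1,1,1,1,1,1,1,1,1],"xyz":[[-0.38,-0.234,0],[-0.38,-0.234,0],[-0.38,-0.234,0],[-0.38,-0.234,0],[-0.38,-0.234,0],[-0.38,-0.234,0],[-0.38,-0.234,0],[-0.38,-0.234,0],[-0.38,-0.234,0.2],[-0.38,-0.234,0.2],[0,0,0],[0,0,0]],"twist":[[0,0,0],[0,0,0],[0,0,0],[0,0,0],[0,0,0],[0,0,0],[0,0,0],[0,0,0],[0,0,0],[0,0,0],[0,0,0],[0,0,0]]}'
python3 - <<'E'
from h import *
d=optics.get_image("side");cv2.imwrite("pics/sd2.png",cv2.resize(d["color"][150:280,195:345,::-1],(690,598),interpolation=cv2.INTER_CUBIC))
w=optics.get_image("wrist");cv2.imwrite("pics/w3.png",w["color"][:,:,::-1]);print(readout.read_state()["eef_pos"])
for q in optics.boxes_of("wrist","short_capsule"):
    q=q["rect"];b=np.r_[q[:2],q[0]+q[2],q[1]+q[3]];s=fit([(w,b)],50,(387,-266));print(np.round(q),s.x.round(1),s.fun.round(1))
    print([circ(w,s.x[0],s.x[1],50,R) for R in(17,18,19,20)])
E
```

```text
clock: 11.15
eef_pos: [387.8, -266.4, 196.8]
tool_rot: [3.141, -0.0, 1.571]
force: [0.8, -0.0, 0.1]
width: 85.7
gripper_force: 0.0
[ 388.4987415  -265.73939169  197.11916915]
[353.  56.  67.  46.] [ 531.5 -165.1] [ 4.9  0.7 -4.2 -1.1]
[array([  36.4,  528.5, -165.1,   16. ]), array([  34.8,  530.5, -164.1,   17. ]), array([  32. ,  530.5, -167.1,   18. ]), array([  30.6,  528.5, -165.1,   19. ])]
[345. 131.  47.  41.] [ 520.3 -239.5] [-2.4  0.4  2.1 -0.3]
[array([  37.8,  521.3, -239.5,   16. ]), array([  33. ,  520.3, -239.5,   17. ]), array([  32.9,  521.3, -241.5,   18. ]), array([  32.6,  520.3, -239.5,   20. ])]
[231. 157.  38.  37.] [ 386.5 -268.3] [ 1.  -2.4 -1.   2.2]
[array([  39.9,  385.5, -266.3,   16. ]), array([  37.7,  385.5, -265.3,   17. ]), array([  35.1,  386.5, -267.3,   18. ]), array([  32.7,  386.5, -266.3,   19. ])]
```

View pics/w3.png

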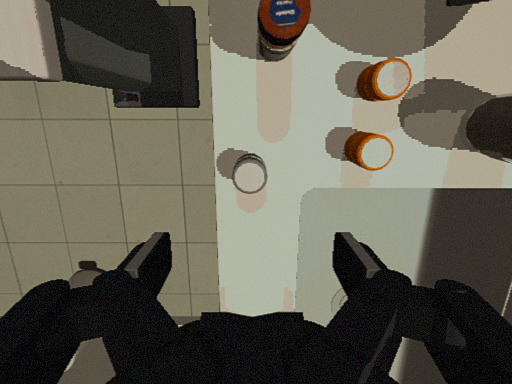

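View pics/sd2.png

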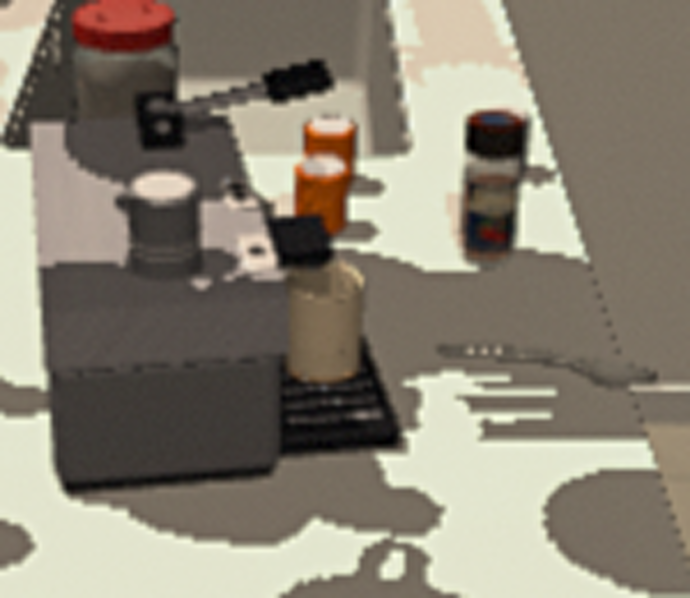

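The short capsule's lid is at (250,175) in the wrist view, and the oranges are well clear. The side view shows the tall capsule upright and down in its well. Grasping the short one.

```bash
python3 -m jog '{"claw":[1,1,1,1,1,1,0,0,0,0,0,0],"xyz":[[-0.007,-0.02,0.4],[0,0,0.4],[0,0,0.4],[0,0,0.3],[0,0,0.18],[0,0,0],[0,0,0],[0,0,0],[0,0,0],[0,0,0],[0,0,0],[0,0,0]],"twist":[[0,0,0],[0,0,0],[0,0,0],[0,0,0],[0,0,0],[0,0,0],[0,0,0],[0,0,0],[0,0,0],[0,0,0],[0,0,0],[0,0,0]]}'
```

```text
clock: 12.8
eef_pos: [385.9, -267.6, 30.1]
tool_rot: [3.14, 0.001, 1.571]
force: [-0.7, 0.2, 8.1]
width: 38.1
gripper_force: 59.2
```

```bash
python3 -m jog '{"claw":[0,0,0,0,0,0,0,0,0,0,0,0],"xyz":[[0,0,-0.5],[0,0,-0.5],[0,0,-0.5],[0,0,-0.4],[0.31,0.31,0],[0.31,0.31,0],[0.31,0.31,0],[0.31,0.31,0],[0.31,0.31,0],[0.31,0.31,0],[0.31,0.31,0],[0.31,0.31,0]],"twist":[[0,0,0],[0,0,0],[0,0,0],[0,0,0],[0,0,0],[0,0,0],[0,0,0],[0,0,0],[0,0,0],[0,0,0],[0,0,0],[0,0,0]]}'
python3 -m jog '{"claw":[0,0,0],"xyz":[[0,0,0],[0,0,0],[0,0,0]],"twist":[[0,0,0],[0,0,0],[0,0,0]]}'
python3 - <<'E'
from h import *
w=optics.get_image("wrist");s=readout.read_state();e=s["eef_pos"];print(e,s["width"])
for R in(21.5,23.5):print("well2",circ(w,633.5,41,120,R,span=6))
for R in(18,19,20):print("lid",circ(w,e[0],e[1],e[2]+20,R,span=6))
E
```

```text
clock: 14.3
eef_pos: [633.9, -18.4, 219.3]
tool_rot: [3.141, 0.0, 1.571]
force: [1.1, 0.2, -0.1]
width: 37.6
gripper_force: 60.7
clock: 14.68
eef_pos: [632.5, -21.0, 219.1]
tool_rot: [-3.141, 0.001, 1.569]
force: [-0.8, -1.1, -0.9]
width: 37.4
gripper_force: 60.7
[632.60767382 -20.85770283 219.10521784] 37.58245020880582
well2 [ 32.3 632.5  40.   21.5]
well2 [ 30.9 633.5  40.   22.5]
lid [ 33.8 631.6 -19.9  17. ]
lid [ 30.  632.6 -16.9  18. ]
lid [ 29.6 632.6 -16.9  19. ]
```

```bash
python3 - <<'E'
from h import *
w=optics.get_image("wrist");e=readout.read_state()["eef_pos"]
im=w["color"][:,:,::-1].copy()
a=cv2.resize(im[60:320,150:350],(600,780),interpolation=cv2.INTER_CUBIC)[:600]
def dr(x,y,z,R,c):
    t=np.linspace(0,6.283,200);p=(proj(w,np.c_[x+R*np.cos(t),y+R*np.sin(t),0*t+z])-[150,60]+.5)*3
    for q in p.astype(int):
        if 0<=q[1]<600 and 0<=q[0]<600:a[q[1],q[0]]=c
a=cv2.resize(im[90:290,150:350],(600,600),interpolation=cv2.INTER_CUBIC)
def dr(x,y,z,R,c):
    t=np.linspace(0,6.283,300);p=(proj(w,np.c_[x+R*np.cos(t),y+R*np.sin(t),0*t+z])-[150,90]+.5)*3
    for q in p.astype(int):
        if 0<=q[1]<600 and 0<=q[0]<600:a[q[1],q[0]]=c
dr(e[0],e[1],e[2]+19.9,20,(0,0,255));dr(e[0],e[1],e[2]-26.1,20,(0,255,0));dr(633,40.3,120,21.5,(255,0,0));dr(633,40.3,120,23.5,(255,0,0))
cv2.imwrite("pics/w4.png",a)
E
```

```text
(no output)
```

View pics/w4.png

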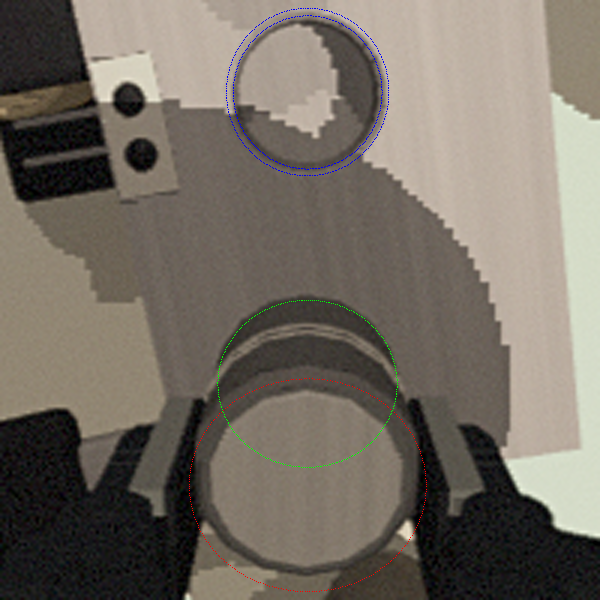

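```bash
python3 -m jog '{"claw":[0,0,0,0,0,0,0],"xyz":[[0.3,0.01,0],[0.296,0,0],[0,0,0.3],[0,0,0.3],[0,0,0.06],[0,0,0],[0,0,0]],"twist":[[0,0,0],[0,0,0],[0,0,0],[0,0,0],[0,0,0],[0,0,0],[0,0,0]]}'
python3 -m jog '{"claw":[0,0,0,0,0],"xyz":[[0,0,0.09],[0,0,0.09],[0,0,0.08],[0,0,0],[0,0,0]],"twist":[[0,0,0],[0,0,0],[0,0,0],[0,0,0],[0,0,0]]}'
```

```text
clock: 15.65
eef_pos: [635.3, 40.0, 154.2]
tool_rot: [3.139, -0.0, 1.57]
force: [0.1, -0.0, -0.6]
width: 38.1
gripper_force: 60.7
clock: 16.27
eef_pos: [633.4, 39.5, 126.0]
tool_rot: [-3.139, 0.001, 1.571]
force: [-2.0, -2.9, -3.4]
width: 37.7
gripper_force: 61.2
```

```bash
python3 -m jog '{"claw":[0,0],"xyz":[[0,0,0.03],[0,0,0]],"twist":[[0,0,0],[0,0,0]]}'
```

```text
clock: 16.52
eef_pos: [633.6, 39.2, 125.2]
tool_rot: [-3.14, 0.001, 1.57]
force: [-7.5, -5.0, 9.7]
width: 37.4
gripper_force: 62.4
```

```bash
python3 -m jog '{"claw":[0,0],"xyz":[[0,0,0.02],[0,0,0]],"twist":[[0,0,0],[0,0,0]]}'
python3 -m jog '{"claw":[0.62,0.62,0.62,0.62,0.62,0.62],"xyz":[[0,0,0],[0,0,0],[0,0,0],[0,0,-0.3],[0,0,-0.5],[0,0,-0.3]],"twist":[[0,0,0],[0,0,0],[0,0,0],[0,0,0],[0,0,0],[0,0,0]]}'
```

```text
clock: 16.77
eef_pos: [633.6, 39.2, 125.1]
tool_rot: [-3.141, 0.001, 1.57]
force: [-10.8, -4.6, 21.8]
width: 37.6
gripper_force: 63.6
clock: 17.52
eef_pos: [635.5, 40.7, 234.0]
tool_rot: [3.138, -0.001, 1.571]
force: [-0.4, -0.4, 0.2]
width: 52.7
gripper_force: 0.0
```

```bash
python3 -m jog '{"claw":[0,0,0,0,0,0,0,0],"xyz":[[-0.265,-0.213,0],[-0.265,-0.213,0],[-0.265,-0.213,0],[-0.265,-0.213,0],[0,0,0.2],[0,0,0.2],[0,0,0],[0,0,0]],"twist":[[0,0,0],[0,0,0],[0,0,0],[0,0,0],[0,0,0],[0,0,0],[0,0,0],[0,0,0]]}'
python3 - <<'E'
from h import *
s=optics.get_image("scene");d=optics.get_image("side");e=readout.read_state();print(e["eef_pos"],e["width"],e["force"])
for n,r in(("scene",s),("side",d)):
    for q in optics.boxes_of(n,"lever_pad")[:2]:print(n,q["score"],np.round(q["rect"]))
    print("pad pred",proj(r,[(548.3,-65.8,158)]),"tip",proj(r,[e["eef_pos"]]))
A=cv2.resize(s["color"][115:215,205:345,::-1],(800,571),interpolation=cv2.INTER_CUBIC)[:, :]
B=cv2.resize(d["color"][130:230,195:295,::-1],(400,400),interpolation=cv2.INTER_CUBIC);A=cv2.resize(A,(400,286))
o=np.zeros((400,800,3),np.uint8);o[:286,:400]=A;o[:,400:]=B;cv2.imwrite("pics/lev.png",o)
E
```

```text
clock: 18.52
eef_pos: [549.7, -65.6, 192.3]
tool_rot: [3.141, -0.0, 1.571]
force: [0.7, 0.3, -0.4]
width: 0.1
gripper_force: 0.0
[549.8456154  -65.71224616 192.60040211] -0.09539345502299373 [ 0.89066279 -0.45882662 -0.00842221]
scene 0.63 [266. 172.  41.  25.]
pad pred [[275.71830077 185.41880407]] tip [[276.67103542 173.75130199]]
side 0.5 [224. 164.  41.  12.]
side 0.2 [200. 163.  80.  95.]
pad pred [[259.30490705 166.11924818]] tip [[258.99211718 154.94470896]]
```

View pics/lev.png

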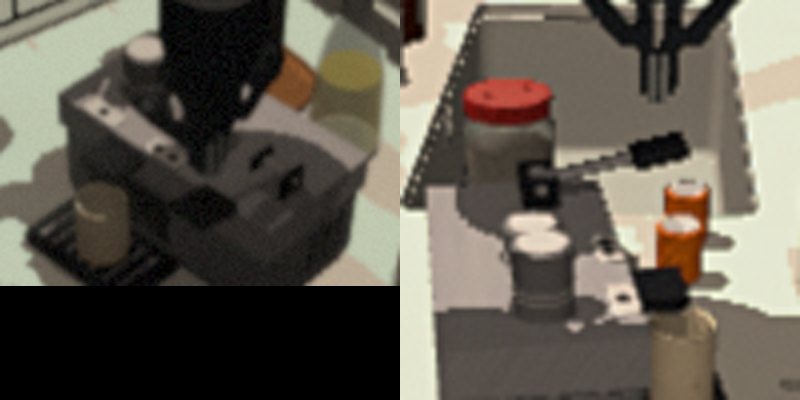

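Both capsules stand in their wells, and the shut fingers are right above the lever pad, at about (258,166) in the side picture. Pressing.

```bash
python3 -m jog '{"claw":[0,0,0,0,0,0],"xyz":[[0,0,0.2],[0,0,0.12],[0,0,0.06],[0,0,0.06],[0,0,0],[0,0,0]],"twist":[[0,0,0],[0,0,0],[0,0,0],[0,0,0],[0,0,0],[0,0,0]]}'
python3 - <<'E'
from h import *
L=[]
for i in range(5):
    optics.get_image("side");s=readout.read_state();L.append(np.r_[s["eef_pos"],s["force"]])
print(np.mean(L,0).round(2),np.std(L,0).round(2))
E
```

```text
clock: 19.48
eef_pos: [548.9, -65.9, 148.1]
tool_rot: [-3.141, 0.0, 1.571]
force: [-3.6, 0.1, 3.7]
width: 0.2
gripper_force: 2.0
[ 5.4893e+02 -6.5880e+01  1.4807e+02 -2.9400e+00 -3.8000e-01  4.6900e+00] [0.08 0.03 0.05 0.69 0.47 0.38]
```

```bash
python3 -m jog '{"claw":[0,0,0,0],"xyz":[[0,0,0.03],[0,0,0.03],[0,0,0],[0,0,0]],"twist":[[0,0,0],[0,0,0],[0,0,0],[0,0,0]]}'
cat > m.py <<'E'
from h import *
L=[]
for i in range(8):
    d=optics.get_image("side");s=readout.read_state();L.append(np.r_[s["eef_pos"],s["force"]])
print(np.mean(L,0).round(2),np.std(L,0).round(2))
# lever slope in the side picture: bar between hinge block and pad
g=cv2.resize(d["color"][150:185,215:275,::-1],(780,455),interpolation=cv2.INTER_CUBIC);cv2.imwrite("pics/fin.png",g)
yaw=.17;O=np.array([632.8,45,0])
W=lambda x,y,z:O+[x*np.cos(yaw)-y*np.sin(yaw),x*np.sin(yaw)+y*np.cos(yaw),z]
print("hinge,level pad px*13",((proj(d,[W(-12,-95,136),W(-102,-95,142),W(-102,-95,136)])-[215,150]+.5)*13).round())
E
python3 m.py
```

```text
clock: 20.23
eef_pos: [549.0, -65.9, 142.0]
tool_rot: [-3.142, 0.0, 1.571]
force: [-3.1, -0.4, 5.7]
width: -0.4
gripper_force: 3.0
[549.04 -65.87 142.02  -3.31  -0.91   5.95] [0.01 0.02 0.01 0.34 0.38 0.25]
hinge,level pad px*13 [[184. 326.]
 [581. 282.]
 [580. 306.]]
```

```bash
python3 -c "
from cell import order
print(order.finish_job())"
```

```text
the job is handed in; nothing more can be done
None
```

I handed the job in at about 21 s: the tall capsule is in the one-dot well, the short capsule is in the two-dot well, and the closed fingers hold the lever level (tip at z = 142.0 mm, about 6 N); no verdict came back, and I took no picture after the press.

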